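# Close and lock the cover of a drive unit

### The arm

A 6-joint arm with a two-finger parallel gripper is mounted at the origin on the work surface. World frame = base frame: x ahead of the robot, y to its left, z up, the work surface at z = 0. Lengths are in m, angles in rad, forces in N, time in s.
With the tool pointing down it reaches from about 0.3 to 0.875 m from the base axis. Payload 6.4 kg.
Tool frame: the origin (TCP) lies where the fingers leave the gripper's body, on its centre line; the fingertips stand 73 mm ahead of it and the grasp point (between the pads) lies 54 mm ahead of it; z points along the fingers, y is the line along which they close (so a half turn about z gives the same grasp; the last joint's range is limited). The gripper opens to 85 mm and grips with 20 to 120 N. Pads are 22 mm wide; open, the fingers measure 114 mm over their backs; the gripper's body (76 mm by 85 mm) begins 54 mm behind the grasp point. The pads swing forward as they close: fully open they stand 13 mm farther back than shut.
Start: joints at [1.032, 0.181, 1.607, -0, 1.354, -0.206], TCP at [0.188, 0.543, 0.304] pointing down, gripper open.
Joint ranges: [-2.99, 2.99], [-0.89, 2.07], [0.3, 2.58], [-1.14, 4.28], [0, 2.63], [-3.12, 3.12]. Speed limits (rad/s): [2.57, 2.57, 3.01, 3.14, 3.14, 3.14].

### API

Orientations are given as a unit quaternion [w, x, y, z].
In Python, from bench import ctrl gives the robot as it stands.
- The arm moves only by the tool carry_out, never from a script. Its argument "steps" is one flat list of numbers, 7 for each row, row after row: the shift along the tool's x, y, z in m, then the turn, a rotation vector about the tool's x, y, z in rad, then the opening, from 0 (shut) to 1 (fully open). In form: [dx, dy, dz, wx, wy, wz, claw, dx, dy, dz, wx, wy, wz, claw, ...]. A call has 1 to 20 rows; each row is the pose to reach, as a shift and turn from the pose commanded when the call began, along the tool's axes at that moment; what a row does not reach only later rows make up. A row lasts 1/10 s, in which the tool goes at most 50 mm and 8.59 degrees, less where a joint would pass 70% of its speed; a pose out of reach is approached as far as the arm can. A call with a gripper value outside its range is refused whole. The fingers move at their own pace and stop on an object; the grip force is fixed at half the most. Time passes only in rows, so rows that repeat a pose let the fingers close. It gives the time, the measured TCP pose, the force, the opening and the grip force at its end, in the units of the state.
- ctrl.get_obs(): the state, without advancing time (a new reading comes with each control period).
- ctrl.camera(name): name is "scene" or "top" or "wrist"; returns the picture (400x640x3 uint8, red, green, blue); there is no depth.
- ctrl.camera_params(name): a dict with "vertical_fov" (degrees; the focal length in pixels is half the picture's height over the tangent of half this angle, whatever the lens; pixels are square), "cx", "cy" (the principal point, pixels), "cam_to_world" (4x4, takes a point from camera to world coordinates); the wrist camera has in their place "hand_eye" (4x4, takes a point from camera to tool coordinates, whose origin is the TCP and whose axes are the flange's). Camera axes: x right, y down, z forward; pixel columns grow to the right and rows downward; lengths in m; the calibration is good to about 2 mm. The wrist camera is an equidistant fisheye: a pixel r from the principal point sees the ray r / f radians off the axis. A picture is of the moment at which its call begins: read the wrist's pose just before it. camera_params takes no time and is no camera call.
- ctrl.hand_in(): hands the job in; it is judged then, once.
The state is a dict: "time_s": time; "q": joint angles; "dq": joint speeds; "joint_efforts": joint torques, N m; "eef_pos": TCP position; "eef_rot": TCP orientation; "wrist_force": force on the tool from outside, world axes, zero at the start; "torque": the same for the moment, N m; "opening": opening from 0.0 (shut) to 1.0 (fully open); "grasp_force": force on a finger pad.
Only numpy, scipy, OpenCV 4.12 (cv2) and the standard library are available. Lean on these libraries where they do the work, as an engineer would, in place of code of your own. Each camera call takes 0.05 s, during which the arm holds its last target. There are 200 camera calls.

### The job

Push the drive unit's hinged cover fully down with a closed fingertip until it lies shut, then set the fingertip in the slot of the round lock and turn it clockwise, about a quarter turn, as far as it will go. Do not turn the lock before the cover is shut, do not raise the cover further, grasp nothing, leave the jar, the bearing and the screwdriver where they are, and finish with the hand clear.

Things in the scene. Friction and masses are not known exactly. Their poses are not given: they have to be found in the camera images.
- drive_case: The drive unit: a fixed ribbed aluminium case, 180 mm (x) by 260 mm (y), rim 90 mm above the bench, open on top under the cover; a black finned motor drum (104 mm thick, top 104 mm above the bench, from 98 to 202 mm in x) lies along its far (+x) side. Origin: centre of the case's underside, on the bench; x points to the drum, y to the left, z up. It cannot be moved; its place and yaw vary.
- cover_hinge (a point): Point on the cover's hinge line, half-way along it: in the case's frame at (90, 0, 90) mm. Its axes turn with the cover: x from the free edge to the hinge, y along the hinge line (parallel to the case's y), z out of the cover's top face. The cover is an aluminium plate 180 by 260 mm, 6 mm thick; it reaches 180 mm from the hinge to -x and its underside is at z = 0 of this frame.
- cover (a joint): Opening angle of the cover, rad: 0 shut on the rim, growing as its near (robot-side) edge rises; starts at 0.3 to 0.65. The stiff hinge (0.75 N m of friction) keeps it wherever it is left, so it must be pushed right down to 0; it takes a few newtons near the free edge.
- thumb_pad (a point): Centre of the top of a round rubber pad, 30 mm across and 3 mm thick, on the cover near its free left corner, a good spot to push: in the hinge frame at (-155, 95, 9) mm. Moves with the cover.
- lock (a joint): Angle of the round lock on the cover, rad: 0 unlocked (slot along the cover's y, left-right), growing clockwise seen from above to a hard stop at 1.571 = locked (slot along the cover's x, front-back). Starts at 0 to 0.4. It has friction only (0.12 N m) and stays where it is left; below the cover it carries a tongue that goes under a lip in the case's near wall.
- lock_slot (a point): Centre of the slot's floor, on the lock's axis: in the hinge frame at (-115, 0, 14) mm. Axes turn with the lock: y along the slot, x across it, z out of the cover. The lock is a disc of 92 mm diameter standing on a low grey 108 mm plate; a straight slot 34 mm wide and 14 mm deep runs right across its middle, open at both ends, between two black raised halves. A closed pair of fingertips goes in; pushed sideways off the centre it turns the disc.
- jar: Bystander: a closed jar, 64 mm across, 70 mm tall, loose beside the case. Origin: centre of its underside.
- bearing: Bystander: a steel bearing ring, 62 mm across, 18 mm tall, loose beside the case. Origin: centre of its underside.
- screwdriver: Bystander: a screwdriver lying loose on the bench on the near side of the case. Origin: centre of its underside; its x runs along it.

How it is judged:
By the outcome, as a careful person would: the job done as asked, in the order asked, and still so for the second after the job is handed in, with the robot touching nothing.
It also fails if it takes over 48 s, if anything falls off the work surface, if the arm or the gripper's body presses on something with over 40 N, if the wrist force passes 120 N, or if a joint passes its speed limit or range.

## Working session

There is one attempt and no reset: what is moved stays moved. The work goes in short steps, Python scripts to look and compute and a tool call to move; the robot and the scene stay as the last step left them, time stands still between calls to the robot, and variables do not carry over. Pictures are saved under pics/ and viewed, at most 10 in all, crops included, and the job is handed in when it is done.

Besides the shell and the picture viewer there is one more tool, called after "Call:" as name(argument=value, ...), one argument or row to a line, values as JSON. carry_out: Moves the arm, as the interface text tells. Its arguments: {"type":"object","properties":{"steps":{"type":"array"}},"required":["steps"]}

```bash
mkdir -p pics
python3 - <<'E'
from bench import ctrl
import cv2,numpy as np
np.set_printoptions(precision=4,suppress=True)
o=ctrl.get_obs();print(o)
for n in("scene","top","wrist"):
    cv2.imwrite(f"pics/{n}0.png",ctrl.camera(n)[:,:,::-1]);print(n,ctrl.camera_params(n))
E
```

```text
{'time_s': 0.0, 'q': array([ 1.0317,  0.1815,  1.608 ,  0.    ,  1.3538, -0.2063]), 'dq': array([-0.001 ,  0.0003,  0.0003,  0.0008, -0.0005, -0.0002]), 'joint_efforts': array([ -0.0017, -44.487 , -35.1342,  -0.0004,   0.009 ,   0.    ]), 'eef_pos': array([0.1876, 0.5431, 0.303 ]), 'eef_rot': array([-0.0003,  0.1656,  0.9862, -0.0008]), 'wrist_force': array([ 0.0227, -0.8043, -0.1642]), 'torque': array([ 0.0398, -0.0076, -0.0363]), 'grasp_force': 0.0, 'opening': 0.9994346348199433}
scene {'vertical_fov': 53.90813993404737, 'cx': 311.2885923607529, 'cy': 199.62723810742278, 'cam_to_world': array([[-0.5087,  0.5   , -0.7009,  1.194 ],
       [ 0.8609,  0.2887, -0.4189,  0.4123],
       [-0.0071, -0.8165, -0.5773,  0.6151],
       [ 0.    ,  0.    ,  0.    ,  1.    ]])}
top {'vertical_fov': 56.32116614059635, 'cx': 316.0893748630518, 'cy': 198.1056443230198, 'cam_to_world': array([[ 0.0467, -0.9694,  0.2408,  0.3585],
       [-0.9989, -0.046 ,  0.0086,  0.0313],
       [ 0.0027, -0.2409, -0.9705,  0.9129],
       [ 0.    ,  0.    ,  0.    ,  1.    ]])}
wrist {'vertical_fov': 65.70646984690485, 'cx': 317.5156994274117, 'cy': 201.306337202454, 'hand_eye': array([[-0.0003, -0.9522, -0.3053,  0.0771],
       [ 1.    , -0.0006,  0.0007, -0.0011],
       [-0.0009, -0.3053,  0.9522, -0.0702],
       [ 0.    ,  0.    ,  0.    ,  1.    ]])}
```

View pics/top0.png

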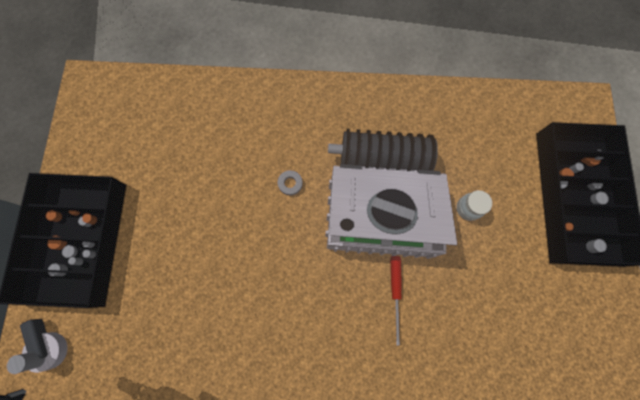

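View pics/scene0.png

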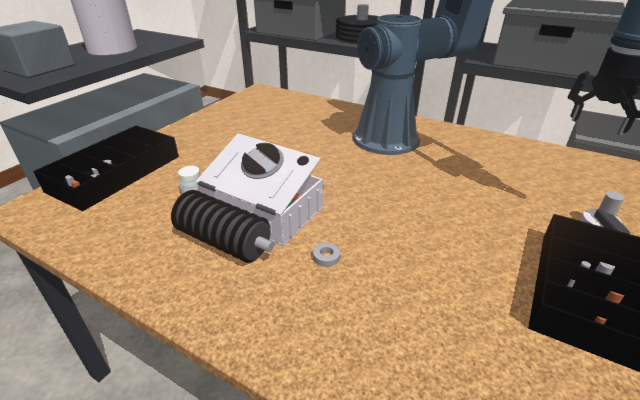

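The top view shows the case around (390,210), the pad at (347,225), the lock at (392,210), the bearing at (290,183), the jar at (476,206) and the screwdriver from (396,260) to (398,343). In the scene view the cover is raised, with the lock at (262,160) and the pad at (303,160). I'll zoom in for exact corners.

Run:
```python
import cv2,numpy as np
a=cv2.imread("pics/top0.png")[120:265,310:470];b=cv2.imread("pics/scene0.png")[125:270,165:335]
a=cv2.resize(a,None,fx=4,fy=4,interpolation=2);b=cv2.resize(b,None,fx=4,fy=4,interpolation=2)
cv2.imwrite("pics/a.png",a);cv2.imwrite("pics/b.png",b)
```

```text
(no output)
```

View pics/a.png

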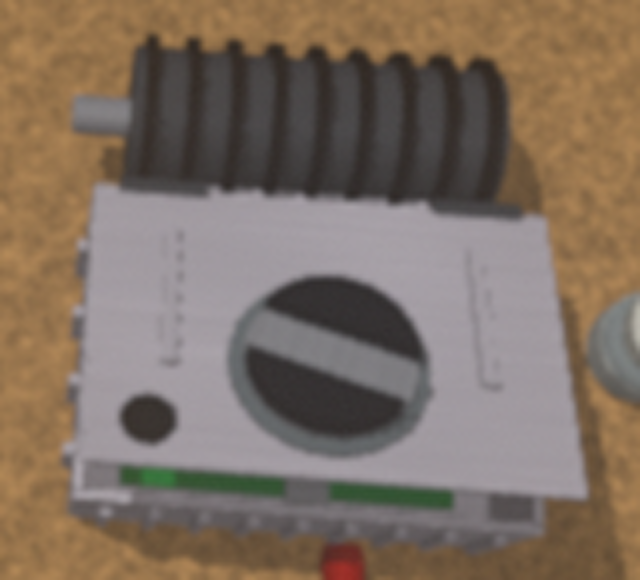

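View pics/b.png

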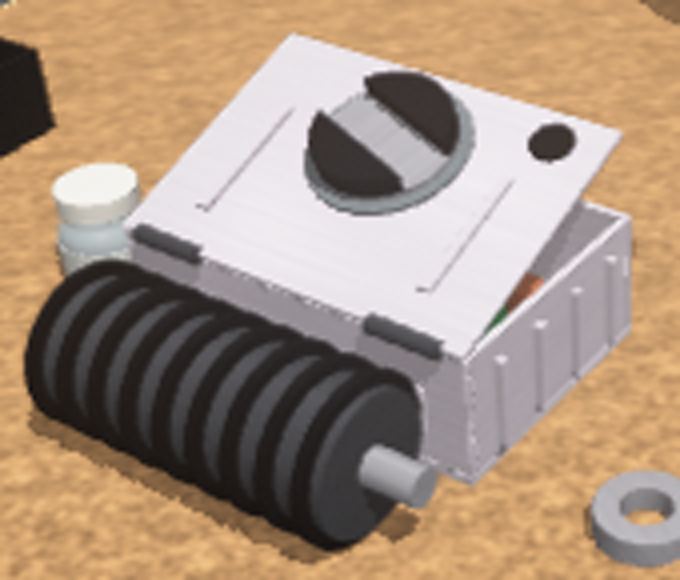

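Zooming gave cover corners, pad, slot ends and case corners in both views. I'll fit the case pose, cover angle and lock angle to them.

```bash
cat > h.py <<'E'
import numpy as np
from bench import ctrl
from scipy.spatial.transform import Rotation as R
np.set_printoptions(precision=4,suppress=True)
def proj(n,p):
    c=ctrl.camera_params(n);T=np.linalg.inv(c["cam_to_world"]);q=T[:3,:3]@p+T[:3,3]
    f=200/np.tan(np.radians(c["vertical_fov"]/2));return f*q[:2]/q[2]+[c["cx"],c["cy"]]
def cw(v,p):  # case -> world
    return R.from_euler('z',v[2]).apply(p)+[v[0],v[1],0]
def hw(v,p):  # hinge -> world ; cover free edge (-x) rises with v[3]
    return cw(v,R.from_euler('y',v[3]).apply(p)+[.09,0,.09])
def tool_delta(p,rot=None):
    o=ctrl.get_obs();r=R.from_quat(np.roll(o["eef_rot"],-1))
    d=r.inv().apply(np.array(p)-o["eef_pos"]);w=(r.inv()*rot).as_rotvec() if rot is not None else None
    return d,w
E
python3 - <<'E'
from h import *
from scipy.optimize import least_squares
s=lambda psi,k:[-.115+k*np.sin(psi),k*np.cos(psi),.014]
H={"top":[((148,418),[-.155,.095,.009]),((78,462),[-.18,.13,.006]),((586,497),[-.18,-.13,.006]),((95,185),[0,.13,.006]),((545,215),[0,-.13,.006]),((256,326),.046),((414,381),-.046)],
"scene":[((552,142),[-.155,.095,.009]),((621,133),[-.18,.13,.006]),((292,33),[-.18,-.13,.006]),((463,357),[0,.13,.006]),((130,237),[0,-.13,.006])]}
C={"top":[],"scene":[((472,483),[.09,.13,0]),((630,215),[-.09,.13,.09])]}
off={"top":(310,120),"scene":(165,125)}
def res(v):
    e=[]
    for n in off:
        for c,p in H[n]:
            p=s(v[4],p) if np.isscalar(p) else p
            e.append(proj(n,hw(v,p))-(np.array(c)/4-.4+off[n]))
        for c,p in C[n]: e.append(proj(n,cw(v,p))-(np.array(c)/4-.4+off[n]))
    return np.concatenate(e)
r=least_squares(res,[.5,-.1,0,.4,.3],loss="soft_l1");v=r.x;print(v);print(res(v).reshape(-1,2))
np.save("v.npy",v)
print("pad",hw(v,[-.155,.095,.009]))
v0=v.copy();v0[3]=0
print("shut pad",hw(v0,[-.155,.095,.009]),"slot",hw(v0,[-.115,0,.014]))
E
```

```text
[ 0.5472 -0.1244 -0.0259  0.3254  0.3559]
[[ 0.1246  0.0561]
 [ 0.113  -0.7504]
 [ 0.5684 -0.2437]
 [-0.3162 -1.1752]
 [ 0.2562 -0.7777]
 [-1.8367  0.7188]
 [ 0.0648  2.8615]
 [ 0.13   -0.0439]
 [ 0.6956 -0.2616]
 [-0.1286  0.0525]
 [-0.2162 -0.3543]
 [-2.5347 -3.7232]
 [ 0.1903  0.4859]
 [ 0.6129 -0.5207]]
pad [ 0.4957 -0.028   0.1481]
shut pad [ 0.4847 -0.0277  0.099 ] slot [ 0.5222 -0.1237  0.104 ]
```

The fit is good to about 1 px: case at (0.547, -0.124), cover angle 0.325 rad, lock about 0.35 rad. The tool's y axis already lies nearly along the slot, so I'll keep that orientation. Next I close the gripper and move over the pad.

Call:
carry_out(
  steps=[-0.472, -0.441, 0, 0, 0, 0, 0, -0.472, -0.441, 0, 0, 0, 0, 0, -0.472, -0.441, 0, 0, 0, 0, 0, -0.472, -0.441, 0, 0, 0, 0, 0, -0.472, -0.441, 0, 0, 0, 0, 0, -0.472, -0.441, 0, 0, 0, 0, 0, -0.472, -0.441, 0, 0, 0, 0, 0, -0.472, -0.441, 0, 0, 0, 0, 0, -0.472, -0.441, 0, 0, 0, 0, 0, -0.472, -0.441, 0, 0, 0, 0, 0, -0.472, -0.441, 0, 0, 0, 0, 0, -0.472, -0.441, 0, 0, 0, 0, 0, -0.472, -0.441, 0, 0, 0, 0, 0, -0.472, -0.441, 0, 0, 0, 0, 0, -0.472, -0.441, 0, 0, 0, 0, 0, -0.472, -0.441, 0, 0, 0, 0, 0, -0.472, -0.441, 0, 0, 0, 0, 0, -0.472, -0.441, 0.03, 0, 0, 0, 0, -0.472, -0.441, 0.03, 0, 0, 0, 0],
)

```text
time_s: 2.05
eef_pos: [0.4877, -0.0258, 0.271]
eef_rot: [-0.003, 0.165, 0.986, 0.0]
wrist_force: [-0.5, -0.1, -0.5]
opening: 0.001
grasp_force: 0.0
```

Call:
carry_out(
  steps=[0, 0, 0.02, 0, 0, 0, 0, 0, 0, 0.035, 0, 0, 0, 0, 0, 0, 0.043, 0, 0, 0, 0, 0, 0, 0.049, 0, 0, 0, 0, 0, 0, 0.055, 0, 0, 0, 0, 0, 0, 0.061, 0, 0, 0, 0, 0, 0, 0.067, 0, 0, 0, 0, 0, 0, 0.073, 0, 0, 0, 0, 0, 0, 0.079, 0, 0, 0, 0, 0, 0, 0.085, 0, 0, 0, 0, 0, 0, 0.085, 0, 0, 0, 0],
)

```text
time_s: 3.15
eef_pos: [0.4895, -0.0275, 0.1878]
eef_rot: [-0.001, 0.166, 0.986, 0.0]
wrist_force: [0.5, 0.4, 0.7]
opening: -0.002
grasp_force: 0.0
```

Run:
```python
from h import *
import cv2
w=ctrl.camera("wrist")[:,:,::-1];s=ctrl.camera("scene")[110:280,150:370,::-1]
s=cv2.resize(s,None,fx=2.3,fy=2.3);w=cv2.resize(w,(506,316))[:200]
cv2.imwrite("pics/c.png",np.vstack([s,w]));print(ctrl.get_obs()["wrist_force"])
```

```text
[ 0.6952 -0.7138 -0.6273]
```

View pics/c.png

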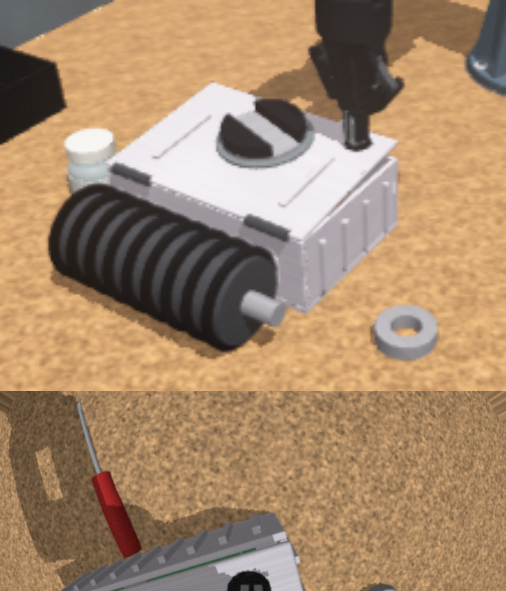

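The scene view shows the fingertip on the pad at about (357,142) and the cover almost shut, with a small gap left. I'll keep pushing in small steps.

Call:
carry_out(
  steps=[0, 0, 0.003, 0, 0, 0, 0, 0, 0, 0.006, 0, 0, 0, 0, 0, 0, 0.009, 0, 0, 0, 0, 0, 0, 0.012, 0, 0, 0, 0, 0, 0, 0.014, 0, 0, 0, 0, 0, 0, 0.015, 0, 0, 0, 0, 0, 0, 0.016, 0, 0, 0, 0, 0, 0, 0.016, 0, 0, 0, 0],
)

```text
time_s: 4.05
eef_pos: [0.49, -0.0275, 0.1727]
eef_rot: [0.0, 0.166, 0.986, 0.0]
wrist_force: [0.6, -0.1, 0.0]
opening: 0.001
grasp_force: 0.0
```

Call:
carry_out(
  steps=[0, 0, 0.001, 0, 0, 0, 0, 0, 0, 0.002, 0, 0, 0, 0, 0, 0, 0.003, 0, 0, 0, 0, 0, 0, 0.003, 0, 0, 0, 0],
)

```text
time_s: 4.45
eef_pos: [0.4901, -0.0275, 0.1715]
eef_rot: [0.0, 0.165, 0.986, -0.0]
wrist_force: [-6.9, 1.3, 16.5]
opening: -0.0
grasp_force: 8.3
```

Call:
carry_out(
  steps=[0, 0, 0.001, 0, 0, 0, 0, 0, 0, 0.001, 0, 0, 0, 0],
)

```text
time_s: 4.65
eef_pos: [0.4902, -0.0275, 0.1714]
eef_rot: [0.0, 0.165, 0.986, -0.0]
wrist_force: [-11.6, 1.8, 25.4]
opening: -0.0
grasp_force: 12.6
```

Pushing from 16 to 25 N moved the tip no further, so the cover is down on the rim. I'll retreat upward and then move over the lock.

Call:
carry_out(
  steps=[0, 0, -0.03, 0, 0, 0, 0, 0, 0, -0.07, 0, 0, 0, 0, 0, 0, -0.1, 0, 0, 0, 0, -0.03, -0.04, -0.1, 0, 0, 0, 0, -0.062, -0.08, -0.1, 0, 0, 0, 0, -0.062, -0.08, -0.1, 0, 0, 0, 0, -0.062, -0.08, -0.1, 0, 0, 0, 0, -0.062, -0.08, -0.1, 0, 0, 0, 0],
)

```text
time_s: 5.45
eef_pos: [0.5219, -0.1227, 0.2684]
eef_rot: [-0.001, 0.166, 0.986, 0.0]
wrist_force: [0.1, -0.9, -0.3]
opening: 0.001
grasp_force: 0.0
```

Run:
```python
from h import *
import cv2
o=ctrl.get_obs();print(o["eef_pos"],o["eef_rot"],o["wrist_force"])
np.savez("w1.npz",p=o["eef_pos"],r=o["eef_rot"])
cv2.imwrite("pics/w1.png",ctrl.camera("wrist")[:,:,::-1]);cv2.imwrite("pics/s1.png",ctrl.camera("scene")[:,:,::-1])
```

```text
[ 0.5219 -0.1227  0.2684] [-0.0005  0.1656  0.9862  0.0004] [ 0.1243 -0.866  -0.3058]
```

View pics/w1.png

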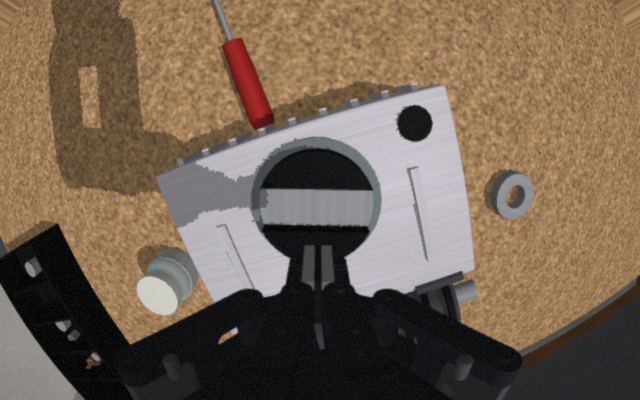

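The wrist view shows the cover lying shut, the pad at (415,124), and the slot spanning (258..374, 190..226) almost level, so it lies along tool y. I'll unproject these points.

Run:
```python
from h import *
d=np.load("w1.npz");c=ctrl.camera_params("wrist");v=np.load("v.npy");v[3]=0
r=R.from_quat(np.roll(d["r"],-1));f=200/np.tan(np.radians(c["vertical_fov"]/2));E=c["hand_eye"]
def un(px,z):
    u=np.array(px)-[c["cx"],c["cy"]];n=np.linalg.norm(u);t=n/f
    k=np.r_[np.sin(t)*u/n,np.cos(t)];k=r.apply(E[:3,:3]@k);o=r.apply(E[:3,3])+d["p"]
    return o+k*(z-o[2])/k[2]
print("pad",un((415,124),.099),hw(v,[-.155,.095,.009]))
for k,z in(((263,190),.118),((372,191),.118),((266,224),.104),((374,227),.104),((316,207),.104)):print(k,un(k,z),(r.inv().apply(un(k,z)-d["p"])*1e3).round(1))
a=un((372,191),.118)-un((263,190),.118);b=un((374,227),.104)-un((266,224),.104)
for q in(a,b):print("slot dir world from +y to +x",np.arctan2(q[0],q[1]))
print("tool y",r.apply([0,1,0]))
sl=hw(v,[-.115,0,.014]);print("slot model",sl,(r.inv().apply(sl-d["p"])*1e3).round(1))
```

```text
pad [ 0.4857 -0.0293  0.099 ] [ 0.4847 -0.0277  0.099 ]
(263, 190) [ 0.4937 -0.157   0.118 ] [ 15.3 -41.7 150.4]
(372, 191) [ 0.5211 -0.0803  0.118 ] [ 14.4  39.8 150.4]
(266, 224) [ 0.5243 -0.1694  0.104 ] [-17.7 -43.4 164.3]
(374, 227) [ 0.5561 -0.086   0.104 ] [-20.5  45.9 164.4]
(316, 207) [ 0.5238 -0.1256  0.104 ] [ -2.9  -2.2 164.4]
slot dir world from +y to +x 0.34301712180026545
slot dir world from +y to +x 0.36414794393770983
tool y [0.3267 0.9451 0.0005]
slot model [ 0.5222 -0.1237  0.104 ] [ -0.8  -0.9 164.4]
```

The lock axis is at tool (-1.5, -1) mm and the slot is 0.02 rad off tool y, which leaves about 1.24 rad to turn. I'll insert the tip 24 mm off-centre along +y.

Call:
carry_out(
  steps=[-0.002, 0.023, 0, 0, 0, 0, 0, -0.002, 0.023, 0.03, 0, 0, 0, 0, -0.002, 0.023, 0.06, 0, 0, 0, 0, -0.002, 0.023, 0.068, 0, 0, 0, 0, -0.002, 0.023, 0.074, 0, 0, 0, 0, -0.002, 0.023, 0.08, 0, 0, 0, 0, -0.002, 0.023, 0.085, 0, 0, 0, 0, -0.002, 0.023, 0.085, 0, 0, 0, 0, -0.002, 0.023, 0.085, 0, 0, 0, 0],
)

```text
time_s: 6.45
eef_pos: [0.532, -0.1025, 0.1845]
eef_rot: [0.0, 0.166, 0.986, -0.0]
wrist_force: [-0.3, -0.7, 0.1]
opening: 0.0
grasp_force: 0.0
```

Run:
```python
import numpy as np
for a,L in((0,3),(0,6),(.1,6.5),(.2,6.5),(.3,6.5),(.4,6.5),(.5,6.5),(.6,6.5),(.7,6.5),(.8,6.5),(.9,6.5),(1.0,6.5),(1.1,6.5),(1.15,6.5),(1.2,6.5),(1.24,7.5),(1.24,9)):
    print(a,L,(24*np.array([-np.sin(a),np.cos(a)-1])+L*np.array([-np.cos(a),-np.sin(a)])).round(1))
```

```text
0 3 [-3.  0.]
0 6 [-6.  0.]
0.1 6.5 [-8.9 -0.8]
0.2 6.5 [-11.1  -1.8]
0.3 6.5 [-13.3  -3. ]
0.4 6.5 [-15.3  -4.4]
0.5 6.5 [-17.2  -6.1]
0.6 6.5 [-18.9  -7.9]
0.7 6.5 [-20.4  -9.8]
0.8 6.5 [-21.7 -11.9]
0.9 6.5 [-22.8 -14.2]
1.0 6.5 [-23.7 -16.5]
1.1 6.5 [-24.3 -18.9]
1.15 6.5 [-24.6 -20.1]
1.2 6.5 [-24.7 -21.4]
1.24 7.5 [-25.1 -23.3]
1.24 9 [-25.6 -24.7]
```

No contact force, and the tip is about 7 mm into the slot. I'll go 3 mm deeper and turn along the arc, checking partway.

Call:
carry_out(
  steps=[-0.003, 0, 0.003, 0, 0, 0, 0, -0.006, 0, 0.003, 0, 0, 0, 0, -0.009, -0.001, 0.003, 0, 0, 0.1, 0, -0.011, -0.002, 0.003, 0, 0, 0.2, 0, -0.0133, -0.003, 0.003, 0, 0, 0.3, 0, -0.0153, -0.0044, 0.003, 0, 0, 0.4, 0, -0.0172, -0.0061, 0.003, 0, 0, 0.5, 0, -0.0189, -0.0079, 0.003, 0, 0, 0.6, 0, -0.0189, -0.0079, 0.003, 0, 0, 0.6, 0],
)

```text
time_s: 7.35
eef_pos: [0.5455, -0.1151, 0.1803]
eef_rot: [-0.003, 0.451, 0.893, -0.0]
wrist_force: [-7.0, 3.2, 4.4]
opening: -0.001
grasp_force: 3.6
```

Call:
carry_out(
  steps=[-0.0024, -0.0008, 0, 0, 0, 0.1, 0, -0.0046, -0.0018, 0, 0, 0, 0.2, 0, -0.0068, -0.003, 0, 0, 0, 0.3, 0, -0.0088, -0.0044, 0, 0, 0, 0.4, 0, -0.0107, -0.0061, 0, 0, 0, 0.5, 0, -0.0116, -0.0069, 0, 0, 0, 0.55, 0, -0.0116, -0.0069, 0, 0, 0, 0.55, 0],
)

```text
time_s: 8.05
eef_pos: [0.5473, -0.128, 0.1802]
eef_rot: [-0.002, 0.676, 0.737, -0.0]
wrist_force: [-4.3, 4.5, 2.9]
opening: 0.003
grasp_force: 3.0
```

Call:
carry_out(
  steps=[-0.001, -0.0004, 0, 0, 0, 0.05, 0, -0.002, -0.0006, 0, 0, 0, 0.08, 0, -0.003, -0.0006, 0, 0, 0, 0.08, 0, -0.003, -0.0006, 0, 0, 0, 0.08, 0],
)

```text
time_s: 8.45
eef_pos: [0.5468, -0.1305, 0.1801]
eef_rot: [-0.003, 0.704, 0.71, 0.0]
wrist_force: [-5.6, 7.6, 4.4]
opening: 0.0
grasp_force: 3.9
```

Call:
carry_out(
  steps=[-0.001, 0, 0, 0, 0, 0, 0, -0.002, 0, 0, 0, 0, 0, 0, -0.002, 0, 0, 0, 0, 0, 0],
)

```text
time_s: 8.75
eef_pos: [0.5464, -0.1314, 0.1801]
eef_rot: [-0.004, 0.704, 0.71, 0.0]
wrist_force: [-6.6, 11.6, 5.7]
opening: -0.001
grasp_force: 6.1
```

Call:
carry_out(
  steps=[-0.001, 0, 0, 0, 0, 0.02, 0, -0.002, 0, 0, 0, 0, 0.03, 0, -0.003, 0, 0, 0, 0, 0.03, 0, -0.003, 0, 0, 0, 0, 0.03, 0],
)

```text
time_s: 9.15
eef_pos: [0.5467, -0.132, 0.18]
eef_rot: [-0.006, 0.715, 0.699, 0.002]
wrist_force: [-5.4, 23.3, 8.7]
opening: 0.001
grasp_force: 11.0
```

Run:
```python
from h import *
o=ctrl.get_obs();print(o["wrist_force"],o["torque"],o["q"])
```

```text
[-5.3826 23.3089  8.7413] [ 3.6215  0.8296 -0.1031] [-0.4514  0.2996  1.733   0.0084  1.1184 -0.4336]
```

Force rises to 23 N (0.56 N·m against 0.12 of friction) with hardly any motion, so the lock is at its stop. I'll release, lift out and look.

Call:
carry_out(
  steps=[0.006, 0, 0, 0, 0, 0, 0, 0.008, 0, 0, 0, 0, 0, 0, 0.008, 0, -0.01, 0, 0, 0, 0, 0.008, 0, -0.03, 0, 0, 0, 0, 0.008, 0, -0.07, 0, 0, 0, 0, 0.008, 0, -0.11, 0, 0, 0, 0, 0.008, -0.03, -0.13, 0, 0, 0, 0, 0.008, -0.07, -0.15, 0, 0, 0, 0, 0.008, -0.11, -0.15, 0, 0, 0, 0, 0.008, -0.15, -0.15, 0, 0, 0, 0, 0.008, -0.15, -0.15, 0, 0, 0, 0, 0.008, -0.15, -0.15, 0, 0, 0, 0],
)

```text
time_s: 10.35
eef_pos: [0.3983, -0.1269, 0.3323]
eef_rot: [0.002, 0.715, 0.699, 0.0]
wrist_force: [-0.3, 0.2, 0.4]
opening: 0.001
grasp_force: 0.0
```

Run:
```python
from h import *
import cv2
t=ctrl.camera("top")[110:270,270:500,::-1];s=ctrl.camera("scene")[110:280,150:370,::-1];w=ctrl.camera("wrist")[:,:,::-1]
A=cv2.resize(t,(400,278));B=cv2.resize(s,(400,309))
cv2.imwrite("pics/d.png",np.hstack([np.vstack([A,B]),cv2.copyMakeBorder(cv2.resize(w,(400,250)),0,337,0,0,0)]))
o=ctrl.get_obs();print(o["eef_pos"],o["wrist_force"])
```

```text
[ 0.3992 -0.1267  0.3315] [ 0.3985  0.0815 -0.0275]
```

View pics/d.png

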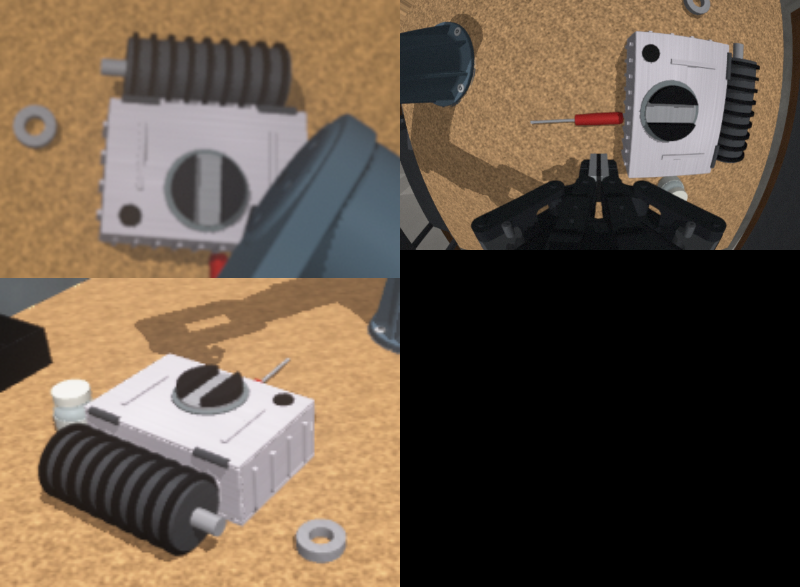

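The cover lies shut, and the slot runs front to back (top panel, x≈208, y 150 to 225). The jar, bearing and screwdriver haven't moved and the hand is clear, so I'm handing in.

```bash
python3 -c "
from bench import ctrl
print(ctrl.hand_in())"
```

```text
the job is handed in; nothing more can be done
None
```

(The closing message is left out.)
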